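# Make up a device rail

### The arm

A 7-joint arm with a two-finger parallel gripper is mounted at the origin on a cart in front of the work surface, level with it; the furniture and walls round the work are solid. World frame = base frame: x ahead of the robot, y to its left, z up, the work surface at z = 0. Lengths are in m, angles in rad, forces in N, time in s.
With the tool pointing down it reaches from about 0.35 to 0.9 m from the base axis. Payload 8.1 kg.
Tool frame: the origin (TCP) lies midway between the tips of the shut fingers; the grasp point (between the pads) lies 19 mm behind it (r.grip_point_offset is the distance from the TCP to the grasp point, in m); z points along the fingers, y is the line along which they close (so a half turn about z gives the same grasp; the last joint's range is limited). The gripper opens to 85 mm and grips with 20 to 120 N. Pads are 22 mm wide; open, the fingers measure 114 mm over their backs; the gripper's body (76 mm by 85 mm) begins 54 mm behind the grasp point. The pads swing forward as they close: fully open they stand 13 mm farther back than shut.
Start: joints at [-1.329, 0.434, 0.025, 1.573, -0.012, 1.134, -0.075], TCP at [0.211, 0.588, 0.231] pointing down, gripper open.
Joint ranges: [-2.62, 2.62], [-0.44, 2.09], [-1.27, 1.32], [0.08, 2.57], [-1.32, 4.46], [0.12, 2], [-2.74, 2.74]. Speed limits (rad/s): [2.22, 2.22, 3.01, 3.01, 3.14, 3.14, 3.14].

### API

Orientations are given as a rotation vector (axis times angle).
In Python, from workcell import r, eyes gives the robot as it stands. The module is installed in compiled form; this text tells all that it offers.
- The arm moves only by the shell command python3 -m crank 'ROWS'. ROWS is text: rows parted by semicolons, each of 7 numbers parted by spaces: the shift along the tool's x, y, z in m, then the turn, a rotation vector about the tool's x, y, z in degrees, then the finger opening in m, from 0 to 0.0854. A call has exactly 8 rows; each row shifts and turns the commanded pose from where the row before left it, along the tool's axes as they then stand; what a row does not reach is not made up. A row lasts 1/8 s, in which the tool goes at most 62.5 mm and 10.7 degrees, less where a joint would pass 70% of its speed; a pose out of reach is approached as far as the arm can. A call is refused whole if a number of a shift passes 0.0625 or a number of a turn 10.7, either way. A call with a gripper value outside its range is refused whole. The fingers move at their own pace and stop on an object; the grip force is fixed at half the most. Time passes only in rows, so rows that do not move let the fingers close, or fill a call up. It gives the time, the measured TCP pose, the force, the opening and the grip force at its end, in the units of the state.
- r.state(): the state, without advancing time (a new reading comes with each control period).
- eyes.read_camera(name): name is "scene" or "top" or "wrist"; returns the picture (480x640x3 uint8, red, green, blue); there is no depth.
- eyes.camera_params(name): a dict with "fx", "fy", "cx", "cy" (pixels), "k1" (the pictures are not rectified: a ray, as slopes to the right and down, at radius r is drawn at 1 + k1 r^2 times it, then the intrinsics apply), "extrinsics" (4x4, takes a point from camera to world coordinates). Camera axes: x right, y up, looking along -z (the intrinsics and any distortion apply to the point x, -y, -z); pixel columns grow to the right and rows downward; lengths in m; the calibration is good to about 2 mm. A picture is of the moment at which its call begins: read the wrist's pose just before it. camera_params takes no time and is no camera call; for the wrist camera it gives the pose at the moment of the call.
- r.sign_off(): hands the job in; it is judged then, once.
The state is a dict: "clock": time; "qpos": joint angles; "joint_vel": joint speeds; "joint_torque": joint torques, N m; "ee_pos": TCP position; "eef_rot": TCP orientation; "contact_force": force on the tool from outside, world axes, zero at the start; "wrist_torque": the same for the moment, N m; "grip_width": finger opening in m; "grip_force": force on a finger pad.
Only numpy, scipy, OpenCV 4.12 (cv2) and the standard library are available. Lean on these libraries where they do the work, as an engineer would, in place of code of your own. Each camera call takes 0.05 s, during which the arm holds its last target. There are 200 camera calls.

### The job

Make up the device rail for the wall cabinet: set the two-pole breaker on the rail right beside the terminal block, the power supply next to the breaker and the relay base next to the power supply, all seated square over the rail and closed up so that no gap in the row is wider than 1 cm. Plug the relay into its base, and leave the screwdriver where it lies.

Things in the scene. Friction and masses are not known exactly. Their poses are not given: they have to be found in the camera images.
- plate: Bare metal mounting plate on the desk, 170 x 290 x 3 mm, fixed. Origin on the desk under the middle of the rail; x roughly away from the robot, y along the rail. It reaches 66 mm to the front and 104 mm to the back of the rail's centre line. Along its back runs a grey slotted wire duct, 26 x 270 mm, top 41 mm above the desk, centre line 82 mm behind the rail's.
- rail (a point): Middle of the steel rail's top, 10.5 mm above the desk, axes as the plate's. The rail is 35 mm wide (x), runs 132 mm either way along y and stands 7.5 mm over the plate. Breaker, supply and base straddle it, either way round: a groove under each, 44 mm wide at the mouth and 37 mm at its roof, rests its roof on the rail, their origins then 6.5 mm below this point.
- terminal: Incoming terminal block: three slim grey slices with screws, fixed on the rail near one of its ends (left or right differs from start to start). 54 mm across the rail (x), 24 mm along it (y), top 49 mm above the desk. Origin in its middle, 4 mm above the desk.
- bracket: Small grey end bracket, fixed on the rail near the other end: 46 mm across (x), 9.5 mm along the rail (y), top 37 mm above the desk. Origin in its middle, 4 mm above the desk. It stays as it is; nothing need touch it.
- breaker: Two-pole breaker, white, two black toggles joined by a bar. 90 mm long (x, across the rail), 36 mm wide (y, along the rail). Lower body up to shoulders 42 mm above the underside; above it the nose, centred, only 45 mm in x but full width in y, up to 72 mm (toggles 81). Grip the nose across x: the fingers stay above its own shoulders, clear of neighbours. Origin: centre of the underside.
- supply: Power supply, white, with a row of black vent slots and a tiny lamp on its nose, 0.3 kg. Shape, heights, axes and grip as the breaker's (nose 45 mm in x, from 42 to 72 mm above the underside), but 54 mm wide (y). Origin: centre of the underside.
- base: Relay base, mid-grey, low, with an oblong socket in its top. Lower body 80 mm long (x, across the rail), 40 mm wide (y, along it), 20 mm high; above it the nose, 45 mm in x, 40 mm in y, up to 46 mm: grip it across x. Origin: centre of the underside. Socket: centred, 32 mm (x) by 26 mm (y), 8 mm deep (floor 38 mm above the underside), with a 2 mm chamfer.
- relay: Plug-in relay, grey cover on a black plug, standing. Cover 38 mm (x) by 34 mm (y), from 9 to 58 mm above the underside (a small lever 3 mm higher); plug 28 mm (x) by 22 mm (y). Origin: centre of the plug's underside. Plugged in, it stands on the socket's floor, origin 38 mm above the base's, its x along the base's. Grip it across x to keep the fingers off the base's neighbour.
- screwdriver: Screwdriver with a black handle, 190 mm, lying loose on the desk in front of the plate; to be left alone. Origin near its middle on the desk, x along it.
Mind the look-alikes: they are no part of the job. What is shaped like the supply but orange or red is not meant.

How it is judged:
At the end, for the whole second after the job is handed in: All at rest. From the terminal block: breaker, supply, relay base, gaps under 10 mm; each on the rail, centred to 5 mm, down to 2.5 mm, upright and square to 0.1 rad. Relay in the socket: centred to 6 mm, plug within 3 mm of its floor, upright (x of breaker in the frame of rail between -0.005 and 0.005 m and z of each of breaker, supply, base in the frame of rail below -0.004 m and angle between each of breaker, supply, base, relay's own z axis and vertical below 0.1 rad and angle between the y axis of each of breaker, supply, base and the y axis of rail, either way round below 0.1 rad and x of supply in the frame of rail between -0.005 and 0.005 m and x of base in the frame of rail between -0.005 and 0.005 m and horizontal distance between breaker and terminal below 0.04 m and horizontal distance between supply and breaker below 0.055 m and horizontal distance between base and supply below 0.057 m and horizontal distance between relay and base below 0.006 m and z of relay in the frame of base between 0.034 and 0.041 m and angle between the x axis of relay and the x axis of base, either way round below 0.25 rad and linear speed of each of breaker, supply, base, relay below 0.02 m/s); the robot touches nothing.
It fails at once if the screwdriver is pushed more than 4 cm from where it lay (distance of screwdriver from where it was at the start of the episode above 0.04 m).
It also fails if it takes over 99 s, if anything falls off the work surface, if the arm or the gripper's body presses on something with over 40 N, if the wrist force passes 120 N, or if a joint passes its speed limit or range.

## Working session

There is one attempt and no reset: what is moved stays moved. The work goes in short steps, Python scripts to look and compute and a shell command to move; the robot and the scene stay as the last step left them, time stands still between calls to the robot, and variables do not carry over. Pictures are saved under pics/ and viewed, at most 17 in all, crops included, and the job is handed in when it is done.

```bash
mkdir -p pics; cat > h.py <<'E'
import numpy as np, cv2
from workcell import r, eyes
from scipy.spatial.transform import Rotation as R
def snap(n,f):
    p=eyes.camera_params(n); im=eyes.read_camera(n); np.savez('pics/'+f+'.npz',im=im,**{k:np.array(v) for k,v in p.items()})
    cv2.imwrite('pics/'+f+'.png',im[:,:,::-1]); return im,p
def load(f): return np.load('pics/'+f+'.npz')
def pix2w(p,u,v,z):
    K=np.array([[p['fx'],0,p['cx']],[0,p['fy'],p['cy']],[0,0,1.]])
    q=cv2.undistortPoints(np.array([[[u,v]]],float),K,np.array([float(p['k1']),0,0,0,0]))[0,0]
    E=np.array(p['extrinsics']); d=E[:3,:3]@[q[0],-q[1],-1]; o=E[:3,3]
    return o+d*(z-o[2])/d[2]
def w2pix(p,P):
    E=np.array(p['extrinsics']); c=E[:3,:3].T@(np.array(P)-E[:3,3]); a,b=c[0]/-c[2],-c[1]/-c[2]; s=1+float(p['k1'])*(a*a+b*b)
    return p['fx']*a*s+p['cx'],p['fy']*b*s+p['cy']
def st():
    s=r.state(); M=R.from_rotvec(s['eef_rot']).as_matrix(); print(s['clock'],np.round(s['ee_pos'],4),'rot',np.round(M,3).tolist(),'w',s['grip_width'],'F',np.round(s['contact_force'],1)); return s,M
E
python3 - <<'E'
from h import *
st(); snap('top','top0'); snap('scene','scene0')
for n in('top','scene'): print({k:np.round(v,3).tolist() for k,v in eyes.camera_params(n).items()})
E
```

```text
0.0 [0.2111 0.5877 0.2305] rot [[-0.941, 0.338, -0.0], [0.338, 0.941, -0.002], [-0.0, -0.002, -1.0]] w 0.08560131636614354 F [ 0.2 -0.9  0.4]
{'fx': 439.785, 'fy': 439.785, 'cx': 322.828, 'cy': 237.506, 'k1': 0.002, 'extrinsics': [[0.019, 0.994, -0.103, 0.378], [-1.0, 0.018, -0.013, -0.154], [-0.011, 0.104, 0.995, 1.148], [0.0, 0.0, 0.0, 1.0]]}
{'fx': 494.159, 'fy': 494.159, 'cx': 317.224, 'cy': 236.65, 'k1': -0.14, 'extrinsics': [[0.768, 0.411, -0.491, -0.292], [-0.64, 0.495, -0.587, -1.118], [0.002, 0.766, 0.643, 1.109], [0.0, 0.0, 0.0, 1.0]]}
```

View pics/top0.png

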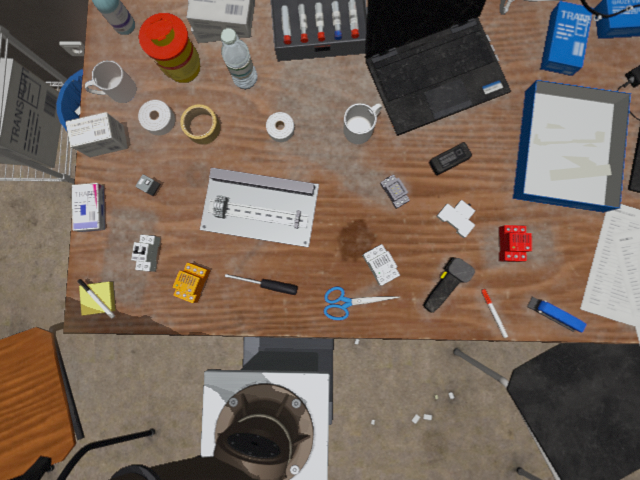

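View pics/scene0.png

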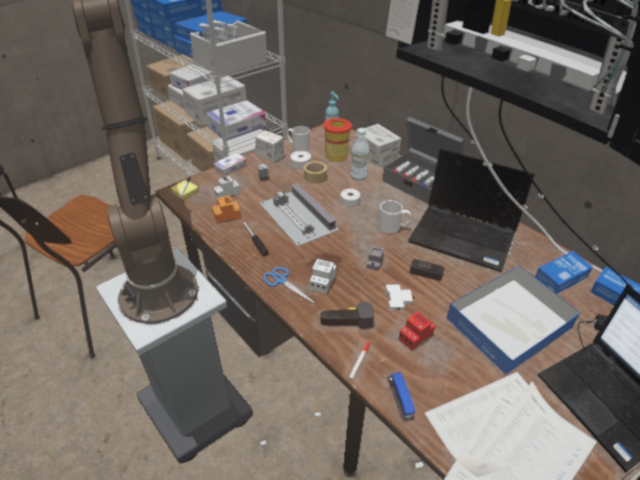

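Candidates: breaker – white (145,252). Supply – white (382,263), with look-alikes orange (189,283) and red (516,244). Base – grey (396,191). Relay – grey (148,185). Next, one close crop to check all four, plus the plate.

```bash
python3 - <<'E'
from h import *
im=load('top0')['im'][:,:,::-1]
def c(u,v,w=20,h=20,s=10): return cv2.resize(im[v-h:v+h,u-w:u+w],None,fx=s,fy=s,interpolation=cv2.INTER_CUBIC)
a=np.hstack([c(145,252,20,24,6.25),c(382,263,20,24,6.25),c(396,191,20,24,6.25)])
b=np.hstack([c(148,185,20,24,6.25),c(262,207,40,24,6.25)])
b=np.hstack([c(148,185,16,24,6.25)])
b2=cv2.resize(im[165:250,195:325],(550,300),interpolation=cv2.INTER_CUBIC)
print(a.shape,b.shape)
row2=np.hstack([b,np.zeros((300,0,3),np.uint8),b2])
w=800;o=np.zeros((600,800,3),np.uint8);o[:300,:a.shape[1]]=a;o[300:,:row2.shape[1]]=row2
cv2.imwrite('pics/c1.png',o)
E
```

```text
(300, 750, 3) (300, 200, 3)
```

View pics/c1.png

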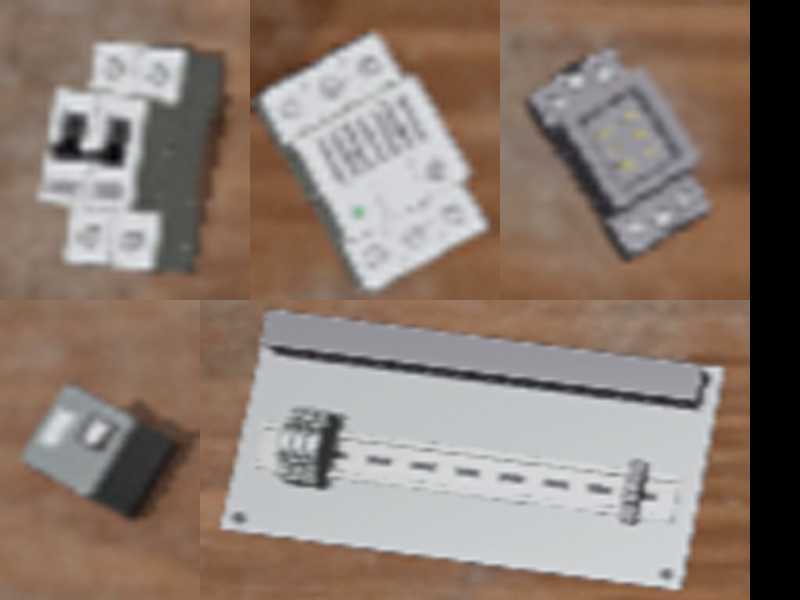

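```bash
python3 - <<'E'
from h import *
p=load('top0')
def C(pts,ox,oy,z,cx=0,cy=0,sx=6.25,sy=6.25): return np.array([pix2w(p,ox+(x-cx)/sx-.0,oy+(y-cy)/sy,z)[:2] for x,y in pts])
def info(n,c,a): 
    print(n,np.round(c,4),'xaxis deg',round(np.degrees(np.arctan2(a[1],a[0])),1),'len',round(np.hypot(*a),4))
b=C([(58,88),(147,100),(128,208),(40,195)],125,228,.072); s=C([(95,42),(183,50),(157,270),(65,262)],125,228,.042)
info('br nose',b.mean(0),b[:2].mean(0)-b[2:].mean(0)); info('br sh',s.mean(0),s[:2].mean(0)-s[2:].mean(0))
s=C([(375,33),(255,103),(368,290),(488,228)],362,239,.042,250); info('sup',s.mean(0),s[:2].mean(0)-s[2:].mean(0))
s=C([(578,118),(640,85),(690,160),(625,200)],376,167,.046,500); info('base',s.mean(0),s[:2].mean(0)-s[2:].mean(0))
s=C([(68,385),(135,422),(92,495),(25,455)],132,161,.058,0,300); info('relay',s.mean(0),s[:2].mean(0)-s[2:].mean(0))
k=dict(cx=200,cy=300,sx=550/130,sy=300/85)
s=C([(222,527),(683,590)],195,165,.003,**k); print('plate front',s)
s=C([(258,445),(680,500)],195,165,.0105,**k); print('rail',s,s.mean(0)); info('raily',s.mean(0),s[0]-s[1])
s=C([(308,448)],195,165,.049,**k); print('term',s)
E
```

```text
br nose [0.4469 0.3091] xaxis deg -6.3 len 0.0428
br sh [0.4459 0.3089] xaxis deg -3.8 len 0.0895
sup [ 0.4259 -0.2883] xaxis deg 31.1 len 0.0884
base [ 0.6185 -0.3273] xaxis deg 31.5 len 0.0377
relay [0.6215 0.3135] xaxis deg -27.8 len 0.0337
plate front [[ 0.51291991  0.18333434]
 [ 0.47095806 -0.10437528]]
rail [[ 0.57387084  0.16164121]
 [ 0.53709293 -0.10138096]] [0.55548188 0.03013013]
raily [0.5555 0.0301] xaxis deg 82.0 len 0.2656
term [[0.56556603 0.12078993]]
```

```bash
cat >> h.py <<'E'
def go(x,y,z,deg,ns=(8,)):
    s,M=st(); a=np.radians(deg); Y=np.array([np.cos(a),np.sin(a),0])
    if Y@M[:,1]<0: Y=-Y
    G=np.column_stack([np.cross(Y,[0,0,-1]),Y,[0,0,-1]]); rel=R.from_matrix(M.T@G).as_rotvec(); d=M.T@(np.array([x,y,z])-s['ee_pos'])
    for n in ns:
        q=R.from_rotvec(rel/n); t=np.linalg.solve(sum((q**k).as_matrix() for k in range(n)),d)
        print(n,'rows of',np.round(t,4),np.round(np.degrees(rel/n),2))
E
python3 -c "
from h import *
go(.446,.309,.2,-5,(8,16))"
```

```text
0.1 [0.2112 0.5878 0.2306] rot [[-0.941, 0.338, -0.0], [0.338, 0.941, -0.001], [-0.0, -0.001, -1.0]] w 0.08574785421692822 F [ 0.3 -0.2  0.6]
8 rows of [-0.0489  0.0024  0.0038] [-0.01  0.01  9.41]
16 rows of [-0.0244  0.0022  0.0019] [-0.   0.   4.7]
```

```bash
python3 -m crank '-0.0489 0.0024 0.0038 0 0 9.4 0.0854;-0.0489 0.0024 0.0038 0 0 9.4 0.0854;-0.0489 0.0024 0.0038 0 0 9.4 0.0854;-0.0489 0.0024 0.0038 0 0 9.4 0.0854;-0.0489 0.0024 0.0038 0 0 9.4 0.0854;-0.0489 0.0024 0.0038 0 0 9.4 0.0854;-0.0489 0.0024 0.0038 0 0 9.4 0.0854;-0.0489 0.0024 0.0038 0 0 9.4 0.0854'
python3 - <<'E'
from h import *
im,p=snap('wrist','w1'); go(.446,.309,.2,-5); print({k:np.round(v,3).tolist() for k,v in p.items()})
E
```

```text
clock: 1.1
ee_pos: [0.4469, 0.3077, 0.2005]
eef_rot: [2.322, 2.116, -0.0]
contact_force: [0.8, 0.2, 0.3]
grip_width: 0.0855
grip_force: 0.0
1.15 [0.4478 0.2998 0.2001] rot [[0.108, 0.994, -0.001], [0.994, -0.108, -0.004], [-0.004, -0.0, -1.0]] w 0.08535531141599456 F [-0.  -7.5 -0.8]
8 rows of [ 0.0011 -0.0003  0.    ] [-0.    0.03 -0.15]
{'fx': 401.759, 'fy': 401.759, 'cx': 324.064, 'cy': 232.85, 'k1': -0.061, 'extrinsics': [[0.996, 0.09, 0.027, 0.455], [-0.094, 0.953, 0.288, 0.38], [0.0, -0.289, 0.957, 0.343], [0.0, 0.0, 0.0, 1.0]]}
```

View pics/w1.png

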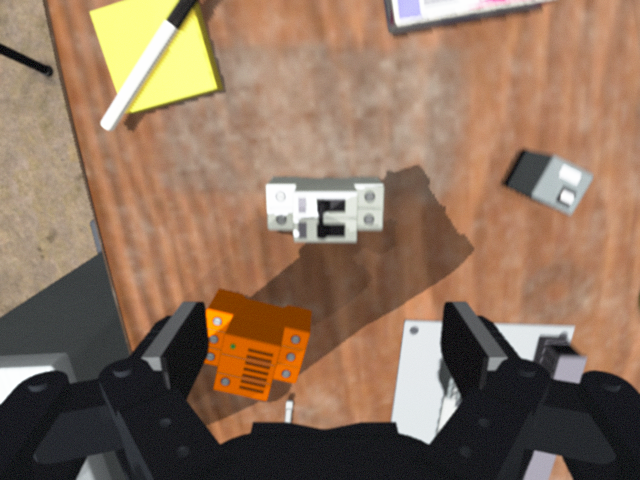

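```bash
python3 - <<'E'
from h import *
p=load('w1'); P=lambda l,z:np.array([pix2w(p,u,v,z)[:2] for u,v in l])
print(P([(293,192),(357,191),(357,243),(293,243)],.072),P([(266,183),(266,230),(384,183),(384,228)],.042))
# overlay check
c=P([(293,192),(357,191),(357,243),(293,243)],.072).mean(0);print(c)
go(.4465,.309,.1,-5,(6,))
E
```

```text
[[0.42851523 0.32993463]
 [0.47218599 0.32652747]
 [0.46955384 0.28916306]
 [0.42427123 0.29342261]] [[0.40608267 0.33314937]
 [0.40111311 0.29640006]
 [0.49493297 0.3247998 ]
 [0.49310121 0.28938493]]
[0.44863157 0.30976194]
1.15 [0.4478 0.2998 0.2001] rot [[0.108, 0.994, -0.001], [0.994, -0.108, -0.004], [-0.004, -0.0, -1.0]] w 0.08535531141599456 F [-0.  -7.5 -0.8]
6 rows of [ 0.0015 -0.0004  0.0167] [-0.    0.04 -0.2 ]
```

```bash
python3 -m crank '0 0 0.026 0 0 0 0.0854;0.001 0.001 0.026 0 0 0 0.0854;0 0.001 0.026 0 0 0 0.0854;0 0 0.026 0 0 0 0.0854;0 0 0.026 0 0 0 0.0854;0 0 0.026 0 0 0 0.0854;0 0 0 0 0 0 0.0854;0 0 0 0 0 0 0.0854'
python3 -c "
from h import *
go(.448,.3095,.044,-5,(1,))"
```

```text
clock: 2.15
ee_pos: [0.4488, 0.3106, 0.0456]
eef_rot: [2.315, 2.123, 0.001]
contact_force: [-0.3, -0.3, 0.2]
grip_width: 0.0856
grip_force: 0.0
2.15 [0.4488 0.3106 0.0456] rot [[0.086, 0.996, 0.0], [0.996, -0.086, 0.0], [0.0, 0.0, -1.0]] w 0.08556134217300507 F [-0.3 -0.3  0.2]
1 rows of [-0.0012 -0.0007  0.0016] [ 0.02 -0.02  0.04]
```

```bash
python3 -m crank '-0.001 0 0.002 0 0 0 0.0854;0 0 0 0 0 0 0.03;0 0 0 0 0 0 0.03;0 0 0 0 0 0 0.03;0 0 0 0 0 0 0.03;0 0 -0.01 0 0 0 0.03;0 0 -0.02 0 0 0 0.03;0 0 -0.02 0 0 0 0.03'
python3 -c "
from h import *
go(.51,.1,.2,-8,(8,))"
```

```text
clock: 3.15
ee_pos: [0.4481, 0.3091, 0.0937]
eef_rot: [2.316, 2.123, -0.001]
contact_force: [1.1, 0.3, -2.8]
grip_width: 0.0442
grip_force: 61.5
3.15 [0.4481 0.3091 0.0937] rot [[0.087, 0.996, -0.0], [0.996, -0.087, -0.0], [-0.0, -0.0, -1.0]] w 0.04422438628105758 F [ 1.1  0.3 -2.8]
8 rows of [-0.0251  0.0106 -0.0133] [-0.    0.    0.38]
```

```bash
python3 -c "
from h import *
go(.55,.04,.23,-8,(6,7))"
```

```text
3.15 [0.4481 0.3091 0.0937] rot [[0.087, 0.996, -0.0], [0.996, -0.087, -0.0], [-0.0, -0.0, -1.0]] w 0.04422438628105758 F [ 1.1  0.3 -2.8]
6 rows of [-0.0428  0.0217 -0.0227] [-0.    0.    0.51]
7 rows of [-0.0366  0.0187 -0.0195] [-0.    0.    0.43]
```

```bash
python3 -m crank '0 0 -0.04 0 0 0 0.03;-0.02 0.01 -0.05 0 0 0.5 0.03;-0.05 0.026 -0.04 0 0 0.5 0.03;-0.055 0.03 -0.006 0 0 0.5 0.03;-0.055 0.03 0 0 0 0.5 0.03;-0.05 0.024 0 0 0 0.5 0.03;-0.027 0.01 0 0 0 0.5 0.03;0 0 0 0 0 0 0.03'
python3 -m crank '0 0 0 0 0 0 0.03;0 0 0 0 0 0 0.03;0 0 0 0 0 0 0.03;0 0 0 0 0 0 0.03;0 0 0 0 0 0 0.03;0 0 0 0 0 0 0.03;0 0 0 0 0 0 0.03;0 0 0 0 0 0 0.03'
python3 -c "
from h import *
st(); snap('wrist','w2')"
```

```text
clock: 4.15
ee_pos: [0.5474, 0.042, 0.2255]
eef_rot: [2.375, 2.055, -0.001]
contact_force: [-0.3, 0.6, -2.8]
grip_width: 0.0438
grip_force: 61.8
clock: 5.15
ee_pos: [0.5474, 0.0454, 0.225]
eef_rot: [-2.37, -2.062, 0.0]
contact_force: [0.5, 0.2, -2.7]
grip_width: 0.0441
grip_force: 61.8
5.15 [0.5474 0.0454 0.225 ] rot [[0.139, 0.99, -0.0], [0.99, -0.139, -0.0], [-0.0, -0.0, -1.0]] w 0.04407082107624206 F [ 0.5  0.2 -2.7]
```

View pics/w2.png

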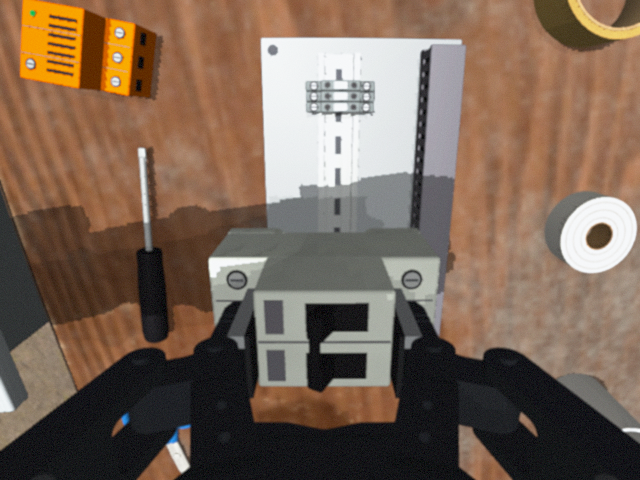

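```bash
python3 - <<'E'
from h import *
im=load('w2')['im'][:,:,::-1]
o=cv2.resize(im[30:240,250:480],None,fx=2.8,fy=2.8,interpolation=cv2.INTER_CUBIC); print(o.shape)
cv2.imwrite('pics/c2.png',o)
E
```

```text
(588, 644, 3)
```

View pics/c2.png

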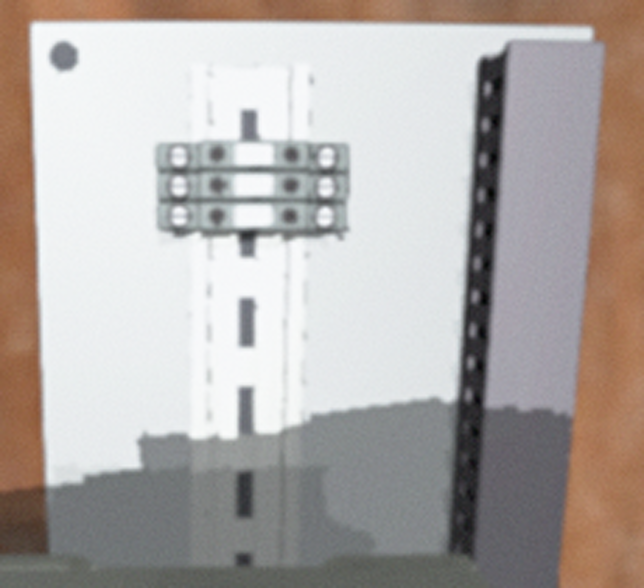

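```bash
python3 - <<'E'
from h import *
p=load('w2'); P=lambda l,z:np.array([pix2w(p,250+u/2.8,30+v/2.8,z) [:2] for u,v in l])
E=P([(192,66),(309,66)],.0105); E2=P([(190,400),(304,400)],.0105); print('rail end',E,E.mean(0),'r400',E2,E2.mean(0))
d=E.mean(0)-E2.mean(0); print('raily deg',np.degrees(np.arctan2(d[1],d[0])))
for z in(.003,.006): 
  S=P([(249.5,125),(243,555)],z); d=S[0]-S[1]; print('slots',S,np.degrees(np.arctan2(d[1],d[0])))
L=P([(32,22),(48,555)],.003); d=L[0]-L[1]; print('plate left',L,np.degrees(np.arctan2(d[1],d[0])))
L=P([(593,28)],.003); print('plate right',L)
T=P([(157,142),(347,142),(348,230),(160,230)],.049); print('term',T,T.mean(0)); 
T=P([(157,142),(347,142),(348,230),(160,230)],.045); print('term45',T.mean(0)); 
# held breaker
s,M=st(); Q=lambda l,z:np.array([pix2w(p,u,v,z)[:2] for u,v in l])
zt=s['ee_pos'][2]-.0436+.072
H=Q([(255,290),(393,290),(390,385),(259,385)],zt); print('held nose',H,H.mean(0),H.mean(0)-s['ee_pos'][:2], M[:,:2].T@np.r_[H.mean(0)-s['ee_pos'][:2],0])
E
```

```text
rail end [[0.56053978 0.16499739]
 [0.59480119 0.16024151]] [0.57767049 0.16261945] r400 [[0.54573006 0.06690683]
 [0.58161661 0.06187244]] [0.56367333 0.06438964]
raily deg 81.89029355764896
slots [[0.57554855 0.1467701 ]
 [0.55564529 0.01153769]] 81.62741914277046
slots [[0.57540742 0.14653068]
 [0.5556679  0.0124108 ]] 81.62741914277048
plate left [[0.51491578 0.18521496]
 [0.49042614 0.02073702]] 81.53126574652384
plate right [[0.68201    0.16090318]]
term [[0.54829924 0.14226836]
 [0.59870855 0.13525779]
 [0.59648229 0.11248782]
 [0.54567253 0.11957027]] [0.57229065 0.12739606]
term45 [0.5724651  0.12751817]
5.2 [0.5474 0.0454 0.225 ] rot [[0.139, 0.99, 0.0], [0.99, -0.139, 0.0], [0.0, 0.0, -1.0]] w 0.044299662551713435 F [ 1.  -0.2 -2.1]
held nose [[0.52972593 0.06813568]
 [0.57225947 0.06213843]
 [0.5682348  0.02700768]
 [0.52422031 0.03321924]] [0.54861013 0.04762526] [0.00121361 0.00227192] [0.00241823 0.00088691]
```

```bash
python3 -c "
from h import *
go(.5664,.0909,.075,-8.3,(1,6))"
```

```text
5.2 [0.5474 0.0454 0.225 ] rot [[0.139, 0.99, 0.0], [0.99, -0.139, 0.0], [0.0, 0.0, -1.0]] w 0.044299662551713435 F [ 1.  -0.2 -2.1]
1 rows of [0.0477 0.0125 0.1501] [ 0.   -0.    0.33]
6 rows of [0.008  0.0021 0.025 ] [ 0.   -0.    0.06]
```

```bash
python3 -m crank '0.015 0.004 0.03 0 0 0.3 0.03;0.018 0.0045 0.04 0 0 0 0.03;0.0147 0.004 0.04 0 0 0 0.03;0 0 0.025 0 0 0 0.03;0 0 0.015 0 0 0 0.03;0 0 0 0 0 0 0.03;0 0 0 0 0 0 0.03;0 0 0 0 0 0 0.03'
python3 - <<'E'
from h import *
go(.5664,.0909,.0475,-8.3,(1,)); im,_=snap('wrist','w3')
cv2.imwrite('pics/c3.png',cv2.resize(im[100:400,160:500,::-1],None,fx=2,fy=2))
E
```

```text
clock: 6.2
ee_pos: [0.5673, 0.0909, 0.0762]
eef_rot: [2.375, 2.055, 0.003]
contact_force: [-0.7, 0.0, -2.1]
grip_width: 0.0444
grip_force: 61.7
6.2 [0.5673 0.0909 0.0762] rot [[0.144, 0.99, 0.002], [0.99, -0.144, 0.001], [0.001, 0.002, -1.0]] w 0.04436932855473251 F [-0.7  0.  -2.1]
1 rows of [-0.0001 -0.0009  0.0287] [ 0.1  -0.05  0.03]
```

View pics/c3.png

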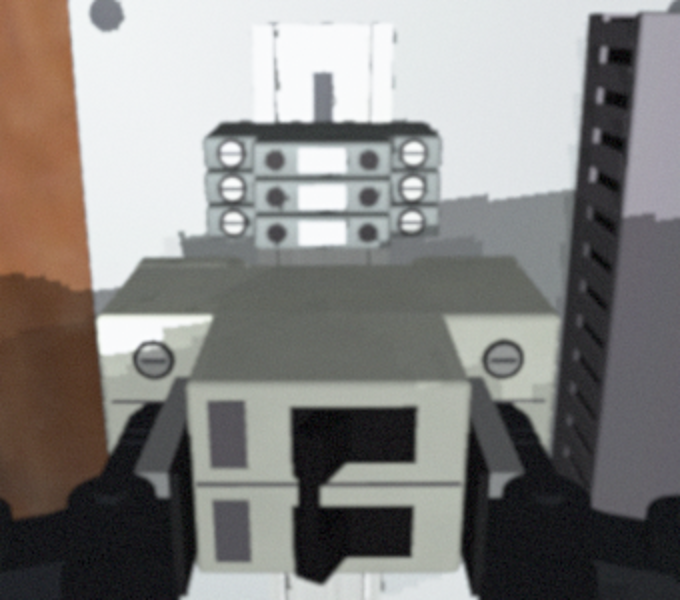

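```bash
python3 - <<'E'
from h import *
p=load('w3'); ey=np.array([.1444,.9895]); ex=np.array([.9895,-.1444]); O=np.array([.5778,.1626])
f=lambda n,u,v,z:print(n,*[np.round((pix2w(p,160+u/2,100+v/2,z)[:2]-O)@e,4) for e in(ex,ey)])
f('breaker bottom L',140,259,.0326);f('breaker bottom R',522,259,.0326);f('shoulder L',98,315,.0746);f('shoulder R',557,315,.0746);f('nose L',190,380,.1046);f('nose R',470,380,.1046)
f('term near',320,246,.049);f('term farend',320,140,.049);f('term L',205,143,.043);f('term R',440,140,.043);f('rail L',255,60,.0105);f('rail R',393,60,.0105);f('slot',322,95,.005)
E
```

```text
breaker bottom L -0.0447 -0.0538
breaker bottom R 0.0479 -0.0539
shoulder L -0.0434 -0.0527
shoulder R 0.0448 -0.0528
nose L -0.0207 -0.0524
nose R 0.0228 -0.0525
term near -0.0009 -0.0461
term farend -0.0008 -0.0229
term L -0.0261 -0.0243
term R 0.0254 -0.0237
rail L -0.0175 -0.0079
rail R 0.0173 -0.0079
slot -0.0006 -0.0171
```

```bash
python3 -m crank '0.003 -0.001 0 0 0 0 0.03;0 0 0.006 0 0 0 0.03;0 0 0.006 0 0 0 0.03;0 0 0.006 0 0 0 0.03;0 0 0.005 0 0 0 0.03;0 0 0.004 0 0 0 0.03;0 0 0.001 0 0 0 0.03;0 0 0 0 0 0 0.03'
python3 -c "
from h import *
go(.567,.0939,.0475,-8.3,(1,))"
```

```text
clock: 7.25
ee_pos: [0.5659, 0.0939, 0.0475]
eef_rot: [-2.376, -2.055, -0.0]
contact_force: [-2.2, -0.2, 5.1]
grip_width: 0.0437
grip_force: 62.6
7.25 [0.5659 0.0939 0.0475] rot [[0.144, 0.99, -0.0], [0.99, -0.144, 0.0], [0.0, -0.0, -1.0]] w 0.04373790325215344 F [-2.2 -0.2  5.1]
1 rows of [ 0.0002  0.0011 -0.    ] [-0.01 -0.02  0.03]
```

```bash
python3 -m crank '0 0 0 0 0 0 0.0854;0 0 0 0 0 0 0.0854;0 0 0 0 0 0 0.0854;0 0 0 0 0 0 0.0854;0 0 -0.02 0 0 0 0.0854;0 0 -0.05 0 0 0 0.0854;0 0 -0.05 0 0 0 0.0854;0 0 -0.03 0 0 0 0.0854'
python3 -c "
from h import *
go(.426,-.298,.2,31,(8,9))"
```

```text
clock: 8.25
ee_pos: [0.5667, 0.0939, 0.1996]
eef_rot: [2.375, 2.055, 0.004]
contact_force: [-0.1, 0.8, -0.5]
grip_width: 0.0856
grip_force: 0.0
8.25 [0.5667 0.0939 0.1996] rot [[0.144, 0.99, 0.003], [0.99, -0.144, 0.001], [0.001, 0.002, -1.0]] w 0.08558309254419631 F [-0.1  0.8 -0.5]
8 rows of [-0.0466 -0.0255 -0.0001] [ 0.02 -0.   -4.91]
9 rows of [-0.0413 -0.0228 -0.0001] [ 0.02 -0.   -4.36]
```

```bash
python3 -m crank '-0.0466 -0.0255 0 0 0 -4.9 0.0854;-0.0466 -0.0255 0 0 0 -4.9 0.0854;-0.0466 -0.0255 0 0 0 -4.9 0.0854;-0.0466 -0.0255 0 0 0 -4.9 0.0854;-0.0466 -0.0255 0 0 0 -4.9 0.0854;-0.0466 -0.0255 0 0 0 -4.9 0.0854;-0.0466 -0.0255 0 0 0 -4.9 0.0854;-0.0466 -0.0255 0 0 0 -4.9 0.0854'
python3 -m crank '0 0 0 0 0 0 0.0854;0 0 0 0 0 0 0.0854;0 0 0 0 0 0 0.0854;0 0 0 0 0 0 0.0854;0 0 0 0 0 0 0.0854;0 0 0 0 0 0 0.0854;0 0 0 0 0 0 0.0854;0 0 0 0 0 0 0.0854'
python3 - <<'E'
from h import *
st(); im,_=snap('wrist','w4')
E
```

```text
clock: 9.25
ee_pos: [0.4243, -0.2998, 0.1972]
eef_rot: [1.544, 2.735, 0.001]
contact_force: [1.3, 0.1, -0.3]
grip_width: 0.0855
grip_force: 0.0
clock: 10.25
ee_pos: [0.4248, -0.2982, 0.197]
eef_rot: [-1.549, -2.733, -0.0]
contact_force: [-0.1, -0.8, -0.2]
grip_width: 0.0857
grip_force: 0.0
10.25 [ 0.4248 -0.2982  0.197 ] rot [[-0.514, 0.858, -0.0], [0.858, 0.514, 0.0], [0.0, 0.0, -1.0]] w 0.08567193482646564 F [-0.1 -0.8 -0.2]
```

View pics/w4.png

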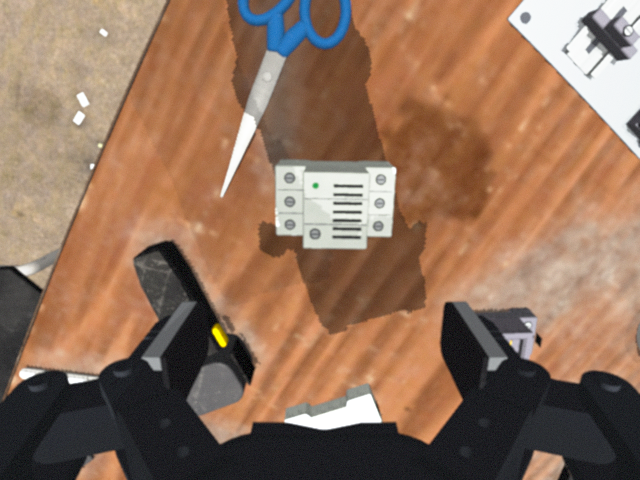

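```bash
python3 - <<'E'
from h import *
p=load('w4'); P=lambda l,z:np.array([pix2w(p,u,v,z)[:2] for u,v in l])
N=P([(304,172),(367,172),(367,248),(304,248)],.072); S=P([(275,166),(396,166),(396,235),(276,235)],.042)
for a in(N,S):
  d=a[1]+a[2]-a[0]-a[3]; e=a[0]+a[1]-a[2]-a[3]; print(a.mean(0),np.degrees(np.arctan2(d[1],d[0])),np.hypot(*d)/2,np.hypot(*e)/2)
m=(N.mean(0)*0+S.mean(0)); go(*m,.043,31,(1,6))
E
```

```text
[ 0.42796886 -0.2876312 ] 30.886621872858772 0.043189563103885144 0.053522687604729544
[ 0.42873534 -0.28686896] 30.89217141017835 0.09130269625862258 0.053362481562199734
10.3 [ 0.4248 -0.2982  0.197 ] rot [[-0.514, 0.858, -0.0], [0.858, 0.514, 0.0], [0.0, 0.0, -1.0]] w 0.08519585239497629 F [-0.7  0.9 -0. ]
1 rows of [0.0077 0.0093 0.154 ] [ 0.   -0.   -0.06]
6 rows of [0.0013 0.0015 0.0257] [ 0.   -0.   -0.01]
```

```bash
python3 -m crank '0.004 0.004 0.025 0 0 0 0.0854;0.003 0.004 0.03 0 0 0 0.0854;0 0.001 0.03 0 0 0 0.0854;0 0 0.03 0 0 0 0.0854;0 0 0.025 0 0 0 0.0854;0 0 0.014 0 0 0 0.0854;0 0 0 0 0 0 0.0854;0 0 0 0 0 0 0.0854' && python3 -m crank '0 0 0 0 0 0 0.03;0 0 0 0 0 0 0.03;0 0 0 0 0 0 0.03;0 0 0 0 0 0 0.03;0 0 0 0 0 0 0.03;0 0 -0.02 0 0 0 0.03;0 0 -0.05 0 0 0 0.03;0 0 -0.05 0 0 0 0.03'
python3 -c "
from h import *
go(.556,-.025,.21,-8.3,(7,8))"
```

```text
clock: 11.3
ee_pos: [0.4294, -0.288, 0.0438]
eef_rot: [1.548, 2.732, 0.0]
contact_force: [-0.7, 0.1, 0.1]
grip_width: 0.0857
grip_force: 0.0
clock: 12.3
ee_pos: [0.4283, -0.2872, 0.164]
eef_rot: [-1.548, -2.732, 0.0]
contact_force: [1.6, 0.3, -2.8]
grip_width: 0.0442
grip_force: 61.9
12.3 [ 0.4283 -0.2872  0.164 ] rot [[-0.514, 0.858, -0.001], [0.858, 0.514, 0.001], [0.001, -0.001, -1.0]] w 0.044152949820765515 F [ 1.6  0.3 -2.8]
7 rows of [ 0.0325  0.0274 -0.0066] [-0.01 -0.01  5.61]
8 rows of [ 0.0286  0.0238 -0.0057] [-0.01 -0.01  4.9 ]
```

```bash
python3 -c "
from h import *
go(.5582,.035,.14,-8.3,(7,8))"
```

```text
12.3 [ 0.4283 -0.2872  0.164 ] rot [[-0.514, 0.858, -0.001], [0.858, 0.514, 0.001], [0.001, -0.001, -1.0]] w 0.044152949820765515 F [ 1.6  0.3 -2.8]
7 rows of [0.0409 0.0298 0.0034] [-0.01 -0.01  5.61]
8 rows of [0.0359 0.0259 0.003 ] [-0.01 -0.01  4.9 ]
```

```bash
python3 -m crank '0.0359 0.0259 0.003 0 0 4.9 0.03;0.0359 0.0259 0.003 0 0 4.9 0.03;0.0359 0.0259 0.003 0 0 4.9 0.03;0.0359 0.0259 0.003 0 0 4.9 0.03;0.0359 0.0259 0.003 0 0 4.9 0.03;0.0359 0.0259 0.003 0 0 4.9 0.03;0.0359 0.0259 0.003 0 0 4.9 0.03;0.0359 0.0259 0.003 0 0 4.9 0.03' && python3 -m crank '0 0 0 0 0 0 0.03;0 0 0 0 0 0 0.03;0 0 0 0 0 0 0.03;0 0 0 0 0 0 0.03;0 0 0 0 0 0 0.03;0 0 0 0 0 0 0.03;0 0 0 0 0 0 0.03;0 0 0 0 0 0 0.03'
python3 - <<'E'
from h import *
go(.5595,.043,.0475,-8.3,(1,)); im,_=snap('wrist','w5')
cv2.imwrite('pics/c5.png',cv2.resize(im[50:400,160:500,::-1],None,fx=1.7,fy=1.7))
E
```

```text
clock: 13.3
ee_pos: [0.5593, 0.036, 0.1389]
eef_rot: [-2.378, -2.053, 0.0]
contact_force: [1.2, -0.6, -2.7]
grip_width: 0.044
grip_force: 61.9
clock: 14.3
ee_pos: [0.5591, 0.0345, 0.139]
eef_rot: [-2.376, -2.056, -0.0]
contact_force: [0.1, -0.4, -2.8]
grip_width: 0.0438
grip_force: 62.2
14.3 [0.5591 0.0345 0.139 ] rot [[0.144, 0.99, 0.0], [0.99, -0.144, 0.0], [0.0, -0.0, -1.0]] w 0.043843807866364444 F [ 0.1 -0.4 -2.8]
1 rows of [ 0.0085 -0.0009  0.0916] [-0.   -0.    0.04]
```

View pics/c5.png

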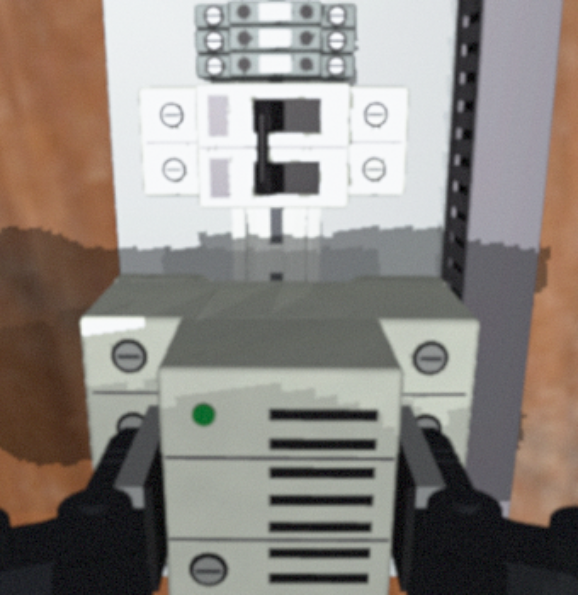

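```bash
python3 - <<'E'
from h import *
p=load('w5'); ey=np.array([.1444,.9895]); ex=np.array([.9895,-.1444]); O=np.array([.5778,.1626])
f=lambda n,u,v,z:print(n,*[np.round((pix2w(p,160+u/1.7,50+v/1.7,z)[:2]-O)@e,4) for e in(ex,ey)])
f('sup bottom L',115,278,.0955);f('R',447,278,.0955);f('shoulder L',81,319,.1375);f('shoulder R',478,319,.1375);f('nose L',160,367,.1675);f('nose R',400,367,.1675)
f('br nose L',200,207,.076);f('br nose R',349,207,.076);f('br sh L',144,195,.046);f('br sh R',405,195,.046);f('br far',275,87,.076); f('br sh far L',140,88,.046);f('term near',275,78,.049);f('rail L',233,240,.0105);f('rail R',321,240,.0105)
E
```

```text
sup bottom L -0.0453 -0.1029
R 0.0482 -0.1029
shoulder L -0.0431 -0.1018
shoulder R 0.0452 -0.1018
nose L -0.0205 -0.1013
nose R 0.0226 -0.1014
br nose L -0.0229 -0.0857
br nose R 0.022 -0.0858
br sh L -0.0455 -0.0858
br sh R 0.0443 -0.0859
br far -0.0002 -0.0511
br sh far L -0.045 -0.0505
term near -0.0004 -0.0476
rail L -0.0176 -0.1084
rail R 0.0178 -0.1084
```

```bash
python3 -m crank '0.0065 -0.0005 0 0 0 0 0.03;0.006 -0.0005 0.01 0 0 0 0.03;0 0 0.025 0 0 0 0.03;0 0 0.025 0 0 0 0.03;0 0 0.012 0 0 0 0.03;0 0 0.007 0 0 0 0.03;0 0 0.004 0 0 0 0.03;0 0 0 0 0 0 0.03'
python3 -c "
from h import *
go(.5605,.0469,.0475,-8.3,(1,))"
```

```text
clock: 15.35
ee_pos: [0.5602, 0.047, 0.0563]
eef_rot: [2.376, 2.055, 0.001]
contact_force: [-0.8, 0.3, -3.0]
grip_width: 0.0441
grip_force: 62.3
15.35 [0.5602 0.047  0.0563] rot [[0.144, 0.99, 0.0], [0.99, -0.144, 0.0], [0.0, 0.0, -1.0]] w 0.0440849406135601 F [-0.8  0.3 -3. ]
1 rows of [-0.      0.0003  0.0088] [ 0.03 -0.01  0.04]
```

```bash
python3 -m crank '0 0 0.003 0 0 0 0.03;0 0 0.003 0 0 0 0.03;0 0 0.002 0 0 0 0.03;0 0 0.001 0 0 0 0.03;0 0 0 0 0 0 0.03;0 0 0 0 0 0 0.03;0 0 0 0 0 0 0.03;0 0 0 0 0 0 0.03'
```

```text
clock: 16.35
ee_pos: [0.5599, 0.047, 0.0478]
eef_rot: [-2.375, -2.055, -0.001]
contact_force: [-4.2, 0.6, 8.4]
grip_width: 0.0442
grip_force: 63.7
```

```bash
python3 -m crank '0 0 0 0 0 0 0.0854;0 0 0 0 0 0 0.0854;0 0 0 0 0 0 0.0854;0 0 0 0 0 0 0.0854;0 0 -0.02 0 0 0 0.0854;0 0 -0.05 0 0 0 0.0854;0 0 -0.05 0 0 0 0.0854;0 0 -0.01 0 0 0 0.0854'
python3 -c "
from h import *
go(.6185,-.34,.17,31.5,(8,9))"
```

```text
clock: 17.35
ee_pos: [0.5617, 0.0468, 0.1802]
eef_rot: [2.374, 2.054, 0.007]
contact_force: [0.0, 0.1, -0.9]
grip_width: 0.0853
grip_force: 0.0
17.35 [0.5617 0.0468 0.1802] rot [[0.144, 0.99, 0.005], [0.99, -0.144, 0.001], [0.002, 0.005, -1.0]] w 0.08527553053146286 F [ 0.   0.1 -0.9]
8 rows of [-0.0498 -0.0007  0.0012] [ 0.04 -0.   -4.97]
9 rows of [-0.0443 -0.0008  0.0011] [ 0.03 -0.   -4.42]
```

```bash
python3 -m crank '-0.0498 -0.0007 0.0012 0 0 -5 0.0854;-0.0498 -0.0007 0.0012 0 0 -5 0.0854;-0.0498 -0.0007 0.0012 0 0 -5 0.0854;-0.0498 -0.0007 0.0012 0 0 -5 0.0854;-0.0498 -0.0007 0.0012 0 0 -5 0.0854;-0.0498 -0.0007 0.0012 0 0 -5 0.0854;-0.0498 -0.0007 0.0012 0 0 -5 0.0854;-0.0498 -0.0007 0.0012 0 0 -5 0.0854' && python3 -m crank '0 0 0 0 0 0 0.0854;0 0 0 0 0 0 0.0854;0 0 0 0 0 0 0.0854;0 0 0 0 0 0 0.0854;0 0 0 0 0 0 0.0854;0 0 0 0 0 0 0.0854;0 0 0 0 0 0 0.0854;0 0 0 0 0 0 0.0854'
python3 - <<'E'
from h import *
st(); im,_=snap('wrist','w6'); cv2.imwrite('pics/c6.png',cv2.resize(im[100:400,160:480,::-1],None,fx=2,fy=2))
E
```

```text
clock: 18.35
ee_pos: [0.6171, -0.3408, 0.1662]
eef_rot: [-1.525, -2.745, -0.001]
contact_force: [1.1, 0.6, -0.3]
grip_width: 0.0853
grip_force: 0.0
clock: 19.35
ee_pos: [0.6172, -0.3394, 0.1674]
eef_rot: [1.529, 2.744, 0.0]
contact_force: [0.4, 0.2, 0.4]
grip_width: 0.0855
grip_force: 0.0
19.35 [ 0.6172 -0.3394  0.1674] rot [[-0.526, 0.85, 0.0], [0.85, 0.526, 0.0], [0.0, 0.0, -1.0]] w 0.08554357152985737 F [0.4 0.2 0.4]
```

View pics/c6.png

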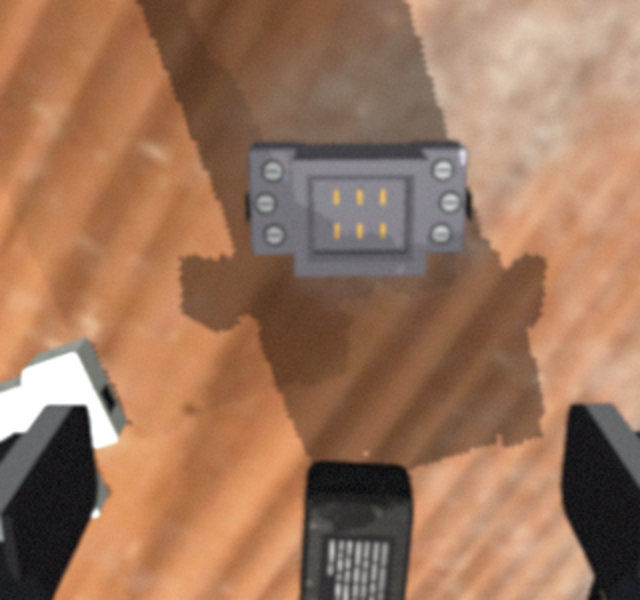

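```bash
python3 - <<'E'
from h import *
p=load('w6'); P=lambda l,z:np.array([pix2w(p,160+u/2,100+v/2,z)[:2] for u,v in l])
for a in(P([(295,158),(425,158),(425,277),(295,277)],.046),P([(249,146),(466,146),(466,253),(250,254)],.02),P([(309,177),(411,177),(411,254),(309,254)],.046)):
  d=a[1]+a[2]-a[0]-a[3]; e=a[0]+a[1]-a[2]-a[3]; print(a.mean(0),np.degrees(np.arctan2(d[1],d[0])),np.hypot(*d)/2,np.hypot(*e)/2); m=a.mean(0)
  go(*m,.021,31.7,(1,))
E
```

```text
[ 0.62168037 -0.32545994] 31.692415944713073 0.04390907021867057 0.04125115563544764
19.4 [ 0.6172 -0.3394  0.1674] rot [[-0.526, 0.85, -0.0], [0.85, 0.526, 0.0], [0.0, 0.0, -1.0]] w 0.08571956579200819 F [ 0.3 -0.6  0.7]
1 rows of [0.0095 0.0111 0.1464] [ 0.   -0.    0.04]
[ 0.62151835 -0.32484689] 31.837789652635795 0.07985143843957894 0.04044763328827168
19.4 [ 0.6172 -0.3394  0.1674] rot [[-0.526, 0.85, -0.0], [0.85, 0.526, 0.0], [0.0, 0.0, -1.0]] w 0.08571956579200819 F [ 0.3 -0.6  0.7]
1 rows of [0.0101 0.0113 0.1464] [ 0.   -0.    0.04]
[ 0.62116924 -0.32466566] 31.693661041333986 0.034405873419028836 0.026637850593724942
19.4 [ 0.6172 -0.3394  0.1674] rot [[-0.526, 0.85, -0.0], [0.85, 0.526, 0.0], [0.0, 0.0, -1.0]] w 0.08571956579200819 F [ 0.3 -0.6  0.7]
1 rows of [0.0104 0.0111 0.1464] [ 0.   -0.    0.04]
```

```bash
python3 -m crank '0.005 0.005 0.02 0 0 0 0.0854;0.005 0.006 0.03 0 0 0 0.0854;0 0 0.03 0 0 0 0.0854;0 0 0.03 0 0 0 0.0854;0 0 0.025 0 0 0 0.0854;0 0 0.010 0 0 0 0.0854;0 0 0 0 0 0 0.0854;0 0 0 0 0 0 0.0854' && python3 -m crank '0 0 0 0 0 0 0.03;0 0 0 0 0 0 0.03;0 0 0 0 0 0 0.03;0 0 0 0 0 0 0.03;0 0 0 0 0 0 0.03;0 0 -0.02 0 0 0 0.03;0 0 -0.05 0 0 0 0.03;0 0 -0.05 0 0 0 0.03'
python3 -c "
from h import *
go(.552,-.02,.12,-8.3,(7,8))"
```

```text
clock: 20.4
ee_pos: [0.622, -0.3255, 0.0237]
eef_rot: [1.529, 2.743, 0.0]
contact_force: [0.3, 0.5, 0.0]
grip_width: 0.0855
grip_force: 0.0
clock: 21.4
ee_pos: [0.6209, -0.325, 0.1445]
eef_rot: [-1.529, -2.744, 0.0]
contact_force: [1.0, 0.5, -0.2]
grip_width: 0.044
grip_force: 61.9
21.4 [ 0.6209 -0.325   0.1445] rot [[-0.526, 0.851, -0.001], [0.851, 0.526, 0.0], [0.0, -0.0, -1.0]] w 0.043976712249484094 F [ 1.   0.5 -0.2]
7 rows of [0.0455 0.0015 0.0035] [-0.   -0.    5.72]
8 rows of [0.0399 0.001  0.0031] [-0. -0.  5.]
```

```bash
python3 -m crank '0.0399 0.001 0.003 0 0 5 0.03;0.0399 0.001 0.003 0 0 5 0.03;0.0399 0.001 0.003 0 0 5 0.03;0.0399 0.001 0.003 0 0 5 0.03;0.0399 0.001 0.003 0 0 5 0.03;0.0399 0.001 0.003 0 0 5 0.03;0.0399 0.001 0.003 0 0 5 0.03;0.0399 0.001 0.003 0 0 5 0.03' && python3 -m crank '0 0 0 0 0 0 0.03;0 0 0 0 0 0 0.03;0 0 0 0 0 0 0.03;0 0 0 0 0 0 0.03;0 0 0 0 0 0 0.03;0 0 0 0 0 0 0.03;0 0 0 0 0 0 0.03;0 0 0 0 0 0 0.03'
python3 - <<'E'
from h import *
go(.552,-.02,.0273,-8.3,(1,)); im,_=snap('wrist','w7')
cv2.imwrite('pics/c7.png',cv2.resize(im[50:400,160:500,::-1],None,fx=1.7,fy=1.7))
E
```

```text
clock: 22.4
ee_pos: [0.5518, -0.0185, 0.1194]
eef_rot: [-2.379, -2.052, -0.002]
contact_force: [0.9, -0.6, -1.4]
grip_width: 0.0439
grip_force: 62.0
clock: 23.4
ee_pos: [0.552, -0.0199, 0.1184]
eef_rot: [-2.376, -2.056, 0.0]
contact_force: [-1.1, -0.1, -0.7]
grip_width: 0.0439
grip_force: 62.0
23.4 [ 0.552  -0.0199  0.1184] rot [[0.144, 0.99, -0.0], [0.99, -0.144, 0.0], [0.0, -0.0, -1.0]] w 0.043886415571655436 F [-1.1 -0.1 -0.7]
1 rows of [-0.0001  0.0001  0.0911] [-0.   -0.    0.04]
```

View pics/c7.png

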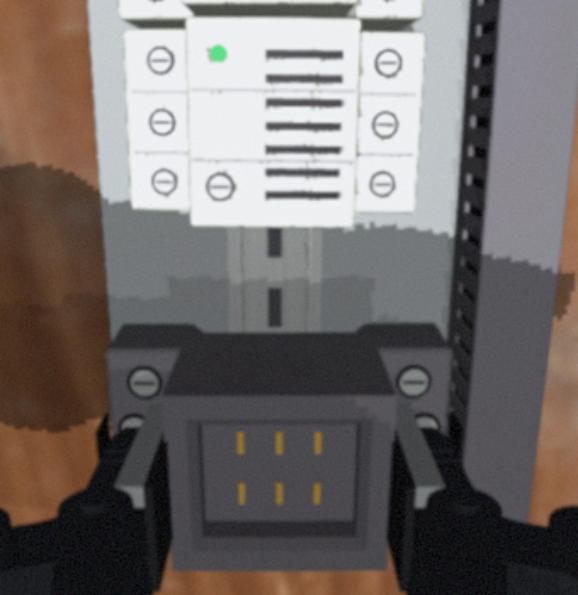

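```bash
python3 - <<'E'
from h import *
p=load('w7'); ey=np.array([.1444,.9895]); ex=np.array([.9895,-.1444]); O=np.array([.5778,.1626])
f=lambda n,u,v,z:print(n,*[np.round((pix2w(p,160+u/1.7,50+v/1.7,z)[:2]-O)@e,4) for e in(ex,ey)])
f('base bottom L',124,327,.095);f('R',437,327,.095);f('shoulder L',108,350,.115);f('shoulder R',451,350,.115);f('nose L',165,397,.141);f('nose R',397,397,.141)
f('nose near L',172,570,.141);f('nose near R',388,570,.141)
f('sup nose L',190,226,.076);f('sup nose R',357,227,.076);f('sup sh L',133,209,.046);f('sup sh R',414,211,.046);f('sup far',275,17,.076); f('br near',275,12,.076);f('rail L',230,260,.0105);f('rail R',321,260,.0105)
E
```

```text
base bottom L -0.0381 -0.1656
R 0.0422 -0.1656
shoulder L -0.0374 -0.1646
shoulder R 0.0409 -0.1646
nose L -0.0202 -0.1646
nose R 0.0242 -0.1646
nose near L -0.0208 -0.2042
nose near R 0.0245 -0.2042
sup nose L -0.0227 -0.1428
sup nose R 0.023 -0.1431
sup sh L -0.0445 -0.1424
sup sh R 0.0443 -0.1431
sup far 0.0007 -0.0893
br near 0.0007 -0.0881
rail L -0.0167 -0.1669
rail R 0.0174 -0.1669
```

```bash
python3 -m crank '0.009 -0.0009 0 0 0 0 0.03;0.009 -0.0009 0.01 0 0 0 0.03;0 0 0.025 0 0 0 0.03;0 0 0.025 0 0 0 0.03;0 0 0.012 0 0 0 0.03;0 0 0.007 0 0 0 0.03;0 0 0.003 0 0 0 0.03;0 0 0 0 0 0 0.03' && python3 -m crank '0 0 0 0 0 0 0.03;0 0 0.003 0 0 0 0.03;0 0 0.003 0 0 0 0.03;0 0 0.002 0 0 0 0.03;0 0 0.001 0 0 0 0.03;0 0 0 0 0 0 0.03;0 0 0 0 0 0 0.03;0 0 0 0 0 0 0.03'
```

```text
clock: 24.45
ee_pos: [0.5531, -0.0018, 0.0368]
eef_rot: [2.375, 2.055, 0.001]
contact_force: [0.2, -0.3, -0.6]
grip_width: 0.044
grip_force: 61.9
clock: 25.45
ee_pos: [0.5528, -0.0018, 0.0275]
eef_rot: [2.376, 2.056, 0.0]
contact_force: [-0.3, 0.7, -1.7]
grip_width: 0.0436
grip_force: 62.1
```

```bash
python3 -m crank '0 0 0.0007 0 0 0 0.03;0 0 0.0007 0 0 0 0.03;0 0 0 0 0 0 0.03;0 0 0 0 0 0 0.03;0 0 0 0 0 0 0.03;0 0 0 0 0 0 0.03;0 0 0 0 0 0 0.03;0 0 0 0 0 0 0.03'
```

```text
clock: 26.45
ee_pos: [0.5529, -0.0018, 0.0271]
eef_rot: [-2.376, -2.055, -0.002]
contact_force: [-4.7, 0.6, 15.0]
grip_width: 0.0435
grip_force: 64.1
```

```bash
python3 -m crank '0 0 0 0 0 0 0.0854;0 0 0 0 0 0 0.0854;0 0 0 0 0 0 0.0854;0 0 0 0 0 0 0.0854;0 0 -0.02 0 0 0 0.0854;0 0 -0.06 0 0 0 0.0854;0 0 -0.06 0 0 0 0.0854;0 0 -0.05 0 0 0 0.0854' && python3 -m crank '-0.03 0 0 0 0 0 0.0854;0 0 0 0 0 0 0.0854;0 0 0 0 0 0 0.0854;0 0 0 0 0 0 0.0854;0 0 0 0 0 0 0.0854;0 0 0 0 0 0 0.0854;0 0 0 0 0 0 0.0854;0 0 0 0 0 0 0.0854'
python3 - <<'E'
from h import *
im,_=snap('wrist','w8'); go(.6215,.3135-.01,.22,-28,(8,9))
cv2.imwrite('pics/c8.png',cv2.resize(im[0:300,180:480,::-1],None,fx=2,fy=2))
E
```

```text
clock: 27.45
ee_pos: [0.5528, -0.002, 0.2183]
eef_rot: [2.375, 2.055, 0.001]
contact_force: [0.2, 1.3, -0.8]
grip_width: 0.0851
grip_force: 0.0
clock: 28.45
ee_pos: [0.5484, -0.0315, 0.216]
eef_rot: [-2.376, -2.056, 0.0]
contact_force: [0.7, 0.1, -0.7]
grip_width: 0.0852
grip_force: 0.0
28.5 [ 0.5485 -0.0315  0.216 ] rot [[0.144, 0.99, 0.0], [0.99, -0.144, -0.0], [0.0, 0.0, -1.0]] w 0.08507309199463688 F [-0.5  0.4  0.2]
8 rows of [ 0.0429 -0.0035 -0.0005] [ 0.   -0.    2.47]
9 rows of [ 0.0382 -0.0032 -0.0004] [ 0.   -0.    2.19]
```

View pics/c8.png

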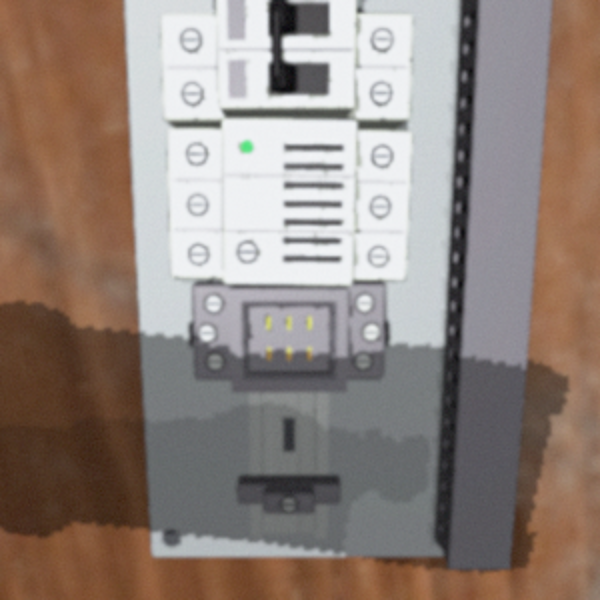

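```bash
python3 - <<'E'
from h import *
p=load('w8'); ey=np.array([.1444,.9895]); ex=np.array([.9895,-.1444]); O=np.array([.5778,.1626])
W=lambda u,v,z:pix2w(p,180+u/2,v/2,z)[:2]
f=lambda n,u,v,z:print(n,*[np.round((W(u,v,z)-O)@e,4) for e in(ex,ey)])
f('supsh near',200,278,.046);f('sup nose near',290,284,.076);f('base nose near L',233,389,.05);f('base nose near R',348,389,.05);f('base body near',210,379,.024);f('L',194,379,.024);f('R',384,379,.024)
c=np.mean([W(u,v,.05) for u,v in [(246,303),(334,303),(332,373),(248,373)]],0); print('socket',c,(c-O)@ex,(c-O)@ey)
E
python3 -m crank '0.0429 -0.0035 -0.0005 0 0 2.45 0.0854;0.0429 -0.0035 -0.0005 0 0 2.45 0.0854;0.0429 -0.0035 -0.0005 0 0 2.45 0.0854;0.0429 -0.0035 -0.0005 0 0 2.45 0.0854;0.0429 -0.0035 -0.0005 0 0 2.45 0.0854;0.0429 -0.0035 -0.0005 0 0 2.45 0.0854;0.0429 -0.0035 -0.0005 0 0 2.45 0.0854;0.0429 -0.0035 -0.0005 0 0 2.45 0.0854' && python3 -m crank '0 0 0 0 0 0 0.0854;0 0 0 0 0 0 0.0854;0 0 0 0 0 0 0.0854;0 0 0 0 0 0 0.0854;0 0 0 0 0 0 0.0854;0 0 0 0 0 0 0.0854;0 0 0 0 0 0 0.0854;0 0 0 0 0 0 0.0854'
python3 - <<'E'
from h import *
st(); im,_=snap('wrist','w9')
cv2.imwrite('pics/c9.png',cv2.resize(im[120:300,220:430,::-1],None,fx=3,fy=3))
E
```

```text
supsh near -0.0337 -0.1428
sup nose near 0.0005 -0.143
base nose near L -0.0216 -0.185
base nose near R 0.0232 -0.185
base body near -0.0331 -0.1859
L -0.0398 -0.1859
R 0.0403 -0.186
socket [ 0.55451748 -0.00106353] 0.0005949571305082344 -0.1653070633298214
clock: 29.5
ee_pos: [0.6209, 0.3051, 0.22]
eef_rot: [-2.691, -1.62, 0.0]
contact_force: [1.2, -0.5, 0.2]
grip_width: 0.0854
grip_force: 0.0
clock: 30.5
ee_pos: [0.6207, 0.3035, 0.22]
eef_rot: [2.691, 1.621, -0.0]
contact_force: [-0.7, -0.1, 0.6]
grip_width: 0.0854
grip_force: 0.0
30.5 [0.6207 0.3035 0.22  ] rot [[0.467, 0.884, -0.0], [0.884, -0.467, -0.0], [-0.0, -0.0, -1.0]] w 0.08542141431041395 F [-0.7 -0.1  0.6]
```

View pics/c9.png

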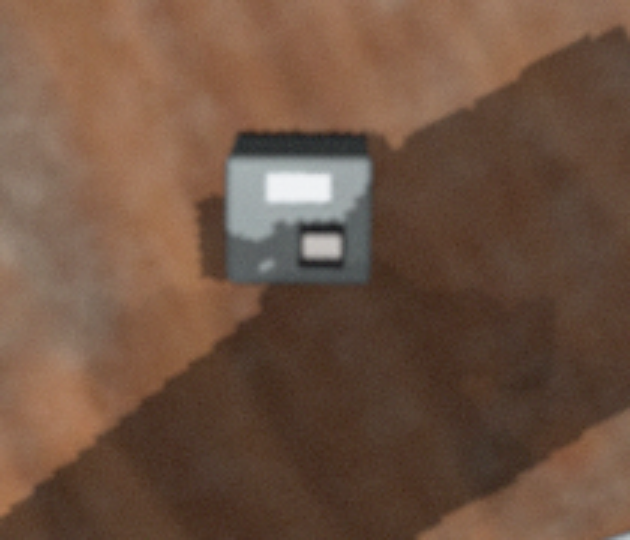

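```bash
python3 - <<'E'
from h import *
p=load('w9'); a=np.array([pix2w(p,220+u/3,120+v/3,.058)[:2] for u,v in [(228,156),(371,155),(371,282),(228,282)]])
d=a[1]+a[2]-a[0]-a[3]; e=a[0]+a[1]-a[2]-a[3]; an=np.degrees(np.arctan2(d[1],d[0])); print(a.mean(0),an,np.hypot(*d)/2,np.hypot(*e)/2)
go(*a.mean(0),.025,an,(1,))
E
```

```text
[0.62493956 0.31640796] -27.72381455619156 0.03670086845715899 0.03296252138134866
30.55 [0.6207 0.3035 0.2201] rot [[0.467, 0.884, 0.0], [0.884, -0.467, 0.0], [0.0, 0.0, -1.0]] w 0.08532468940962427 F [ 0.1  0.2 -0.8]
1 rows of [ 0.0134 -0.0023  0.1951] [ 0.   -0.   -0.13]
```

```bash
python3 -m crank '0.006 -0.001 0.03 0 0 0 0.0854;0.006 -0.001 0.035 0 0 0 0.0854;0 0 0.04 0 0 0 0.0854;0 0 0.04 0 0 0 0.0854;0 0 0.03 0 0 0 0.0854;0 0 0.015 0 0 0 0.0854;0 0 0.005 0 0 0 0.0854;0 0 0 0 0 0 0.0854' && python3 -m crank '0 0 0 0 0 0 0.03;0 0 0 0 0 0 0.03;0 0 0 0 0 0 0.03;0 0 0 0 0 0 0.03;0 0 0 0 0 0 0.03;0 0 0 0 0 0 0.03;0 0 0 0 0 0 0.03;0 0 0 0 0 0 0.03'
```

```text
clock: 31.55
ee_pos: [0.6251, 0.3152, 0.0259]
eef_rot: [2.691, 1.621, 0.002]
contact_force: [0.3, -0.4, -0.3]
grip_width: 0.0855
grip_force: 0.0
clock: 32.55
ee_pos: [0.625, 0.3153, 0.0258]
eef_rot: [-2.691, -1.621, -0.002]
contact_force: [-0.9, 0.8, 5.7]
grip_width: 0.0369
grip_force: 60.6
```

```bash
python3 -m crank '0 0 -0.02 0 0 0 0.03;0 0 -0.04 0 0 0 0.03;0 0 -0.04 0 0 0 0.03;0 0 -0.03 0 0 0 0.03;0 0 0 0 0 0 0.03;0 0 0 0 0 0 0.03;0 0 0 0 0 0 0.03;0 0 0 0 0 0 0.03'
python3 -c "
from h import *
go(.548,-.03,.15,-8.3,(8,))"
```

```text
clock: 33.55
ee_pos: [0.6241, 0.3148, 0.1541]
eef_rot: [2.691, 1.621, -0.002]
contact_force: [0.3, -0.6, -1.4]
grip_width: 0.0368
grip_force: 60.1
33.55 [0.6241 0.3148 0.1541] rot [[0.467, 0.884, -0.001], [0.884, -0.467, -0.001], [-0.001, -0.001, -1.0]] w 0.03680983800025467 F [ 0.3 -0.6 -1.4]
8 rows of [-0.044   0.0053  0.0005] [-0.01  0.01 -2.45]
```

```bash
python3 -m crank '-0.044 0.0053 0 0 0 -2.45 0.03;-0.044 0.0053 0 0 0 -2.45 0.03;-0.044 0.0053 0 0 0 -2.45 0.03;-0.044 0.0053 0 0 0 -2.45 0.03;-0.044 0.0053 0 0 0 -2.45 0.03;-0.044 0.0053 0 0 0 -2.45 0.03;-0.044 0.0053 0 0 0 -2.45 0.03;-0.044 0.0053 0 0 0 -2.45 0.03' && python3 -m crank '0 0 0 0 0 0 0.03;0 0 0 0 0 0 0.03;0 0 0 0 0 0 0.03;0 0 0 0 0 0 0.03;0 0 0 0 0 0 0.03;0 0 0 0 0 0 0.03;0 0 0 0 0 0 0.03;0 0 0 0 0 0 0.03'
python3 - <<'E'
from h import *
go(.553,-.0018,.13,-8.3,(1,)); im,_=snap('wrist','w10')
cv2.imwrite('pics/c10.png',cv2.resize(im[120:420,180:480,::-1],None,fx=2,fy=2))
E
```

```text
clock: 34.55
ee_pos: [0.5482, -0.0309, 0.1549]
eef_rot: [-2.374, -2.057, 0.0]
contact_force: [0.8, 0.1, -1.8]
grip_width: 0.0369
grip_force: 60.1
clock: 35.55
ee_pos: [0.5487, -0.0296, 0.1551]
eef_rot: [-2.376, -2.056, -0.0]
contact_force: [-0.8, -0.1, -0.7]
grip_width: 0.0364
grip_force: 60.1
35.55 [ 0.5487 -0.0296  0.1551] rot [[0.144, 0.99, 0.0], [0.99, -0.144, 0.0], [0.0, 0.0, -1.0]] w 0.036396281163538394 F [-0.8 -0.1 -0.7]
1 rows of [0.0281 0.0003 0.0251] [ 0.   -0.    0.04]
```

View pics/c10.png

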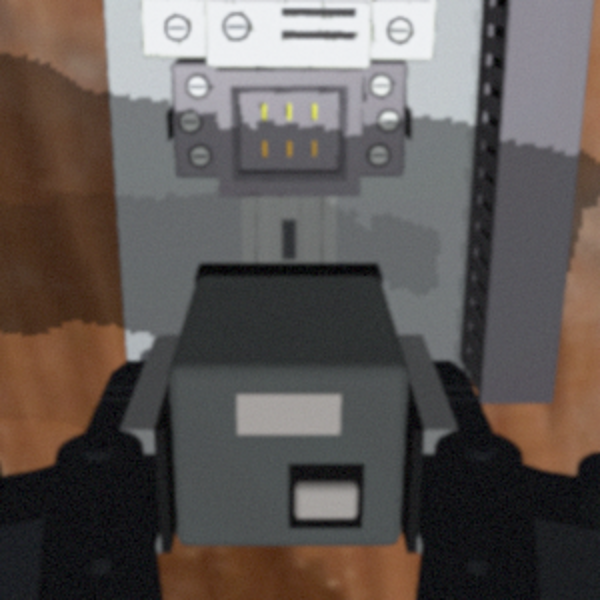

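```bash
python3 - <<'E'
from h import *
p=load('w10'); ey=np.array([.1444,.9895]); ex=np.array([.9895,-.1444]); O=np.array([.5778,.1626])
def g(n,l,z):
  a=np.array([pix2w(p,180+u/2,120+v/2,z)[:2]-O for u,v in l]); a=np.c_[a@ex,a@ey]; print(n,np.round(a,4).tolist(),np.round(a.mean(0),4))
g('relay top',[(170,363),(408,363),(403,546),(176,546)],.1875)
g('relay cover bottom far',[(197,276),(381,276)],.1385)
g('socket',[(233,88),(347,88),(344,173),(237,173)],.05)
g('nose near',[(219,194),(360,194)],.05)
E
```

```text
relay top [[-0.0181, -0.1762], [0.0179, -0.1762], [0.0187, -0.2097], [-0.0187, -0.2097]] [-0.     -0.1929]
relay cover bottom far [[-0.0195, -0.1804], [0.0194, -0.1804]] [-0.     -0.1804]
socket [[-0.0171, -0.1519], [0.0179, -0.1519], [0.0175, -0.1786], [-0.0163, -0.1786]] [ 0.0005 -0.1652]
nose near [[-0.0222, -0.1854], [0.0227, -0.1855]] [ 0.0002 -0.1854]
```

```bash
python3 -m crank '0.014 0 0 0 0 0 0.03;0.0137 0.0003 0.01 0 0 0 0.03;0 0 0.02 0 0 0 0.03;0 0 0.02 0 0 0 0.03;0 0 0.015 0 0 0 0.03;0 0 0.007 0 0 0 0.03;0 0 0 0 0 0 0.03;0 0 0 0 0 0 0.03'
python3 - <<'E'
from h import *
go(.553,-.0018,.0675,-8.3,(1,)); im,_=snap('wrist','w11')
cv2.imwrite('pics/c11.png',cv2.resize(im[120:420,180:480,::-1],None,fx=2,fy=2))
E
```

```text
clock: 36.6
ee_pos: [0.5534, -0.0022, 0.0836]
eef_rot: [2.375, 2.055, 0.001]
contact_force: [-0.1, 0.0, -1.3]
grip_width: 0.0367
grip_force: 60.1
36.6 [ 0.5534 -0.0022  0.0836] rot [[0.144, 0.99, 0.001], [0.99, -0.144, 0.0], [0.0, 0.001, -1.0]] w 0.03668417152965669 F [-0.1  0.  -1.3]
1 rows of [ 0.0003 -0.0005  0.0161] [ 0.05 -0.01  0.03]
```

View pics/c11.png

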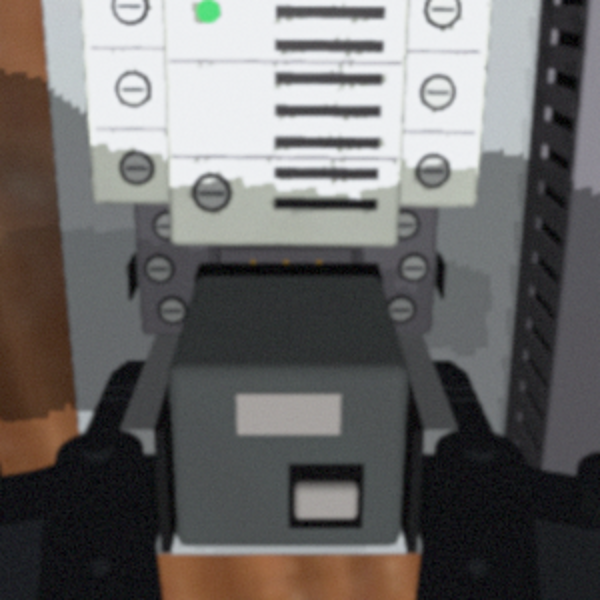

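Aligned with the socket as computed (relay's rim at (197..381, 265), base pins just visible behind it). Lowering gently.

```bash
python3 -m crank '0 0 0.003 0 0 0 0.03;0 0 0.003 0 0 0 0.03;0 0 0.002 0 0 0 0.03;0 0 0.002 0 0 0 0.03;0 0 0.002 0 0 0 0.03;0 0 0 0 0 0 0.03;0 0 0 0 0 0 0.03;0 0 0 0 0 0 0.03'
```

```text
clock: 37.65
ee_pos: [0.553, -0.0022, 0.0711]
eef_rot: [2.376, 2.056, 0.0]
contact_force: [-0.2, 0.9, -1.3]
grip_width: 0.037
grip_force: 60.1
```

```bash
python3 -m crank '0 0 0.001 0 0 0 0.03;0 0 0.001 0 0 0 0.03;0 0 0.001 0 0 0 0.03;0 0 0.0007 0 0 0 0.03;0 0 0 0 0 0 0.03;0 0 0 0 0 0 0.03;0 0 0 0 0 0 0.03;0 0 0 0 0 0 0.03'
```

```text
clock: 38.65
ee_pos: [0.553, -0.0022, 0.0677]
eef_rot: [-2.376, -2.056, -0.001]
contact_force: [-2.7, -0.2, 5.0]
grip_width: 0.0364
grip_force: 61.0
```

Seated on the socket floor (z as expected). Release, lift and check.

```bash
python3 -m crank '0 0 0 0 0 0 0.0854;0 0 0 0 0 0 0.0854;0 0 0 0 0 0 0.0854;0 0 0 0 0 0 0.0854;0 0 -0.02 0 0 0 0.0854;0 0 -0.05 0 0 0 0.0854;-0.02 0 -0.05 0 0 0 0.0854;-0.02 0 -0.03 0 0 0 0.0854' && python3 -m crank '0 0 0 0 0 0 0.0854;0 0 0 0 0 0 0.0854;0 0 0 0 0 0 0.0854;0 0 0 0 0 0 0.0854;0 0 0 0 0 0 0.0854;0 0 0 0 0 0 0.0854;0 0 0 0 0 0 0.0854;0 0 0 0 0 0 0.0854'
python3 - <<'E'
from h import *
a,_=snap('wrist','w12'); b,_=snap('scene','s12')
o=np.hstack([a[0:320,160:480],cv2.resize(b[160:260,240:340],(320,320),interpolation=cv2.INTER_CUBIC)])
cv2.imwrite('pics/c12.png',cv2.resize(o[:,:,::-1],None,fx=1.25,fy=1.25))
E
```

```text
clock: 39.65
ee_pos: [0.5478, -0.0423, 0.2198]
eef_rot: [2.374, 2.055, 0.003]
contact_force: [0.5, 0.4, -0.2]
grip_width: 0.0855
grip_force: 0.0
clock: 40.65
ee_pos: [0.5472, -0.0418, 0.2174]
eef_rot: [2.376, 2.056, 0.0]
contact_force: [0.6, -0.5, 0.0]
grip_width: 0.0854
grip_force: 0.0
```

View pics/c12.png

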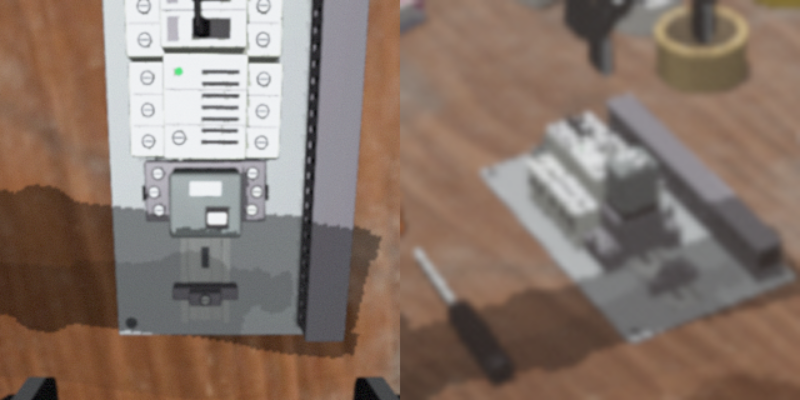

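The row is complete and square. The relay stands upright in its base at (205,200), and the screwdriver hasn't been touched. Handing in.

```bash
python3 -c "
from workcell import r
print(r.sign_off())"
```

```text
the job is handed in; nothing more can be done
None
```

I handed the job in at about 41 s. The breaker, supply and relay base sit square on the rail from the terminal block with gaps of about 3–4 mm, the relay is plugged into its base, and the screwdriver was left alone. The sign-off gave no verdict.

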